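# Change the dish dryer from cups to plates

## Robot

A 7-joint arm with a two-finger parallel gripper is mounted at the origin on a cart in front of the work surface, level with it; the furniture and walls round the work are solid. World frame = base frame: x ahead of the robot, y to its left, z up, the work surface at z = 0. Lengths are in m, angles in rad, forces in N, time in s.
With the tool pointing down it reaches from about 0.4 to 0.85 m from the base axis. Payload 4.5 kg.
Tool frame: the origin (TCP) lies at the very end of the fingers, on their centre line; the grasp point (between the pads) lies behind it (arm.grip_depth is the z of the grasp point in the tool frame, in m); z points along the fingers, y is the direction in which the jaws open and shut (so a half turn about z gives the same grasp; the last joint's range is limited). The gripper opens to 88 mm and grips with 3 to 60 N. Pads are 18 mm wide; open, the fingers measure 123 mm over their backs; the gripper's body (75 mm by 187 mm) begins 45 mm behind the grasp point.
Start: joints at [1.314, 0.689, -0.195, 1.565, 0.157, 0.902, -0.215], TCP at [0.179, -0.599, 0.211] pointing down, gripper open.
Joint ranges: [-3.01, 3.01], [-0.46, 2.08], [-1.47, 1.51], [0.13, 2.56], [-1, 4.14], [0.04, 2.09], [-2.66, 2.66]. Speed limits (rad/s): [2.57, 2.57, 3.14, 3.14, 3.14, 3.14, 3.14].

## Interface

Orientations are given as [roll, pitch, yaw] about the fixed x, y, z axes, in that order (R = Rz(yaw) Ry(pitch) Rx(roll)).
In Python, from workcell import arm, gripper_to, kinematics, cams, job, readout gives the robot as it stands. Calls block until the motion is done:
- arm.movep(position, orientation): joint-space move of the TCP to a pose.
- arm.move_linear(position, attitude=None, velocity=0.15): straight line of the TCP; attitude=None keeps the orientation; velocity is the mean speed in m/s.
- arm.set_joints(angles): joint-space move.
- gripper_to(opening): opening from 0.0 (shut) to 1.0 (fully open); the grip force is fixed at half the most; returns when the fingers have stopped.
- arm.hold(seconds).
- kinematics.ik(position, orientation): joint angles nearest the present ones, or None.
- cams.capture(name): name is "side" or "top" or "wrist"; returns a dict with "image" (480x640x3 uint8, blue, green, red), "intrinsics" (3x3 intrinsics, pixels), "R" (3x3) and "t" (3): a world point X has camera coordinates R X + t; the wrist camera has in their place "T_tool_cam" (4x4, takes a point from camera to tool coordinates, whose origin is the TCP and whose axes are the flange's). Camera axes: x right, y down, z forward; pixel columns grow to the right and rows downward; lengths in m; the calibration is good to about 2 mm. A picture is of the moment at which its call begins: read the wrist's pose just before it. There is no depth.
A pose or a line that the arm cannot do raises arm.IKError and nothing moves.
- job.close_job(): hands the job in, once; it reports no verdict.
Readings, each from a call of its own:
- readout.current_time(): time.
- readout.current_joint_positions(): joint angles.
- readout.current_joint_velocities(): joint speeds.
- readout.current_joint_torque(): joint torques, N m.
- readout.current_position(): TCP position.
- readout.current_orientation(): TCP orientation.
- readout.current_wrist_force(): force on the tool from outside, world axes, zero at the start.
- readout.current_wrist_torque(): the same for the moment, N m.
- readout.current_grip_width(): opening from 0.0 (shut) to 1.0 (fully open).
Only numpy, scipy, OpenCV 4.12 (cv2) and the standard library are available. Lean on these libraries where they do the work, as an engineer would, in place of code of your own. Each camera call takes 0.05 s, during which the arm holds its last target.

## Task

The dish dryer is still running its cup programme: first stop it by pressing the long stop key, so that it stays down and the key that was down pops up. With it stopped, set both dried cups upright on the cork mat and stand every plate from the drainer upright on a short end in the dryer's slots, fully down, one to a slot. Then start the plate programme by pressing the round key, so that it alone stays down, and leave the other things on the worktop where they are.

Things in the scene. Friction and masses are not known exactly. Their poses are not given: they have to be found in the camera images.
- dryer: Fixed white dish dryer, 270 x 270 mm. Origin: centre of its underside; x points from the front (keys) to the back, y left, z up. Key housing: x -135 to -71 mm, top 46 mm up. Middle: five slots side by side along y between steel wire hoops (x -24 to 24 mm); plates there stand in the x-z plane. Behind: cup shelf 30 mm up, with a wire fence 52 mm up at x 128 mm and at y +-129 mm.
- key_stop (a joint): Stop key: long narrow black cap, 36 mm along the dryer's x, 13 mm wide. Travel in m: 0 up, 0.0102 latched down, 0.0123 at its stop. Interlocked bank of four keys in a row along the dryer's y, 48 mm apart, order varies: a key pushed down to its stop (5 to 9 N) and let go stays down, and the one that was down pops up; pushed part way it springs back, perhaps leaving none down.
- key_stop_top (a point): Centre of the top face of the long stop key; moves down with it. Caps that are up stand 18 mm above the housing, 64 mm above the worktop.
- key_cups (a joint): Cup programme key, square black cap 23 x 23 mm; values as for the stop key. It is the one latched down at the start.
- key_plates (a joint): Plate programme key, round black cap, diameter 26 mm; values as for the stop key.
- key_plates_top (a point): Centre of the top face of the round key.
- key_pans (a joint): Pan programme key, triangular black cap, about 26 mm across; values as for the stop key. Not needed.
- drainer: Fixed wooden plate drainer, 84 (x) x 290 (y) x 12 mm. Origin: centre of its underside. Up to four plates stand on it side by side along its y, 67 mm apart (some places empty), tops leaning towards the drainer's -x, 20 degrees from upright, foot behind a 9 mm lip, lower face on a steel rail 48 mm up from the plate's foot. The upper 45 mm of a plate is free on both faces.
- mat: Fixed flat cork mat, 220 (x) x 170 (y) x 4 mm, origin in the centre of its underside.
- slot0 (a point): Slot 0 of the dryer (0 at its -y end, 48 mm apart): where the centre of a plate is when it stands home in this slot, 80 mm above the worktop. Slot floor 30 mm above the worktop; the hoops leave a gap of 13 mm, widening to 29 mm at their top, 78 mm above the worktop. Axes as the dryer's.
- slot1 (a point): Slot 1 of the dryer (0 at its -y end, 48 mm apart): where the centre of a plate is when it stands home in this slot, 80 mm above the worktop. Slot floor 30 mm above the worktop; the hoops leave a gap of 13 mm, widening to 29 mm at their top, 78 mm above the worktop. Axes as the dryer's.
- slot2 (a point): Slot 2 of the dryer (0 at its -y end, 48 mm apart): where the centre of a plate is when it stands home in this slot, 80 mm above the worktop. Slot floor 30 mm above the worktop; the hoops leave a gap of 13 mm, widening to 29 mm at their top, 78 mm above the worktop. Axes as the dryer's.
- slot3 (a point): Slot 3 of the dryer (0 at its -y end, 48 mm apart): where the centre of a plate is when it stands home in this slot, 80 mm above the worktop. Slot floor 30 mm above the worktop; the hoops leave a gap of 13 mm, widening to 29 mm at their top, 78 mm above the worktop. Axes as the dryer's.
- slot4 (a point): Slot 4 of the dryer (0 at its -y end, 48 mm apart): where the centre of a plate is when it stands home in this slot, 80 mm above the worktop. Slot floor 30 mm above the worktop; the hoops leave a gap of 13 mm, widening to 29 mm at their top, 78 mm above the worktop. Axes as the dryer's.
- plate0: White stoneware tapas plate, a flat slab 9 (x, thickness) x 58 (y) x 100 (z, long side) mm, 0.13 kg; may be absent. Origin at its centre; x is its normal, z runs along its long side (upwards at the start). Both faces and both ends are equivalent. It can be gripped across its thickness at its upper end.
- plate1: White stoneware tapas plate, a flat slab 9 (x, thickness) x 58 (y) x 100 (z, long side) mm, 0.13 kg; may be absent. Origin at its centre; x is its normal, z runs along its long side (upwards at the start). Both faces and both ends are equivalent. It can be gripped across its thickness at its upper end.
- plate2: White stoneware tapas plate, a flat slab 9 (x, thickness) x 58 (y) x 100 (z, long side) mm, 0.13 kg; may be absent. Origin at its centre; x is its normal, z runs along its long side (upwards at the start). Both faces and both ends are equivalent. It can be gripped across its thickness at its upper end.
- plate3: White stoneware tapas plate, a flat slab 9 (x, thickness) x 58 (y) x 100 (z, long side) mm, 0.13 kg; may be absent. Origin at its centre; x is its normal, z runs along its long side (upwards at the start). Both faces and both ends are equivalent. It can be gripped across its thickness at its upper end.
- cup0: Small white cup without handle, 58 mm across the rim, 46 mm at the foot, 60 mm high, 0.14 kg, upright on the dryer's cup shelf at the start. Origin: centre of its underside, z up.
- cup1: Small white cup without handle, 58 mm across the rim, 46 mm at the foot, 60 mm high, 0.14 kg, upright on the dryer's cup shelf at the start. Origin: centre of its underside, z up.
- lemon: Bystander: lemon, 78 x 55 x 56 mm, origin at the centre of its underside.
- spice_jar: Bystander: spice jar, 42 mm across, 96 mm high, origin at the centre of its underside.
- butter_pack: Bystander: wrapped block of butter, 73 x 102 x 37 mm, origin at the centre of its underside.
- garlic: Bystander: garlic bulb, 53 mm, origin at the centre of its underside.
Mind the look-alikes: they are no part of the job. Leave any pink look-alike of the plate3 alone.

How it is judged:
On the way, in this order (a step that is already met when the one before it is completed fails the run):
1. the stop key is latched down and all other keys are up (value of joint key_stop above 0.009 m and value of joint each of key_cups, key_plates, key_pans below 0.0015 m), for 0.2 s.
2. with the stop key still down, the cups stand on the mat and all plates stand in slots (all of step 1 and x of cup0 in the frame of mat between -0.11 and 0.11 m and y of cup0 in the frame of mat between -0.085 and 0.085 m and height (world z) of each of cup0, cup1 below 0.012 m and angle between each of cup0, cup1's own z axis and vertical below 0.2 rad and linear speed of each of cup0, cup1, plate0, plate1, plate2, plate3 below 0.03 m/s and x of cup1 in the frame of mat between -0.11 and 0.11 m and y of cup1 in the frame of mat between -0.085 and 0.085 m and (distance between plate0 and slot0 below 0.016 m or distance between plate0 and slot1 below 0.016 m or distance between plate0 and slot2 below 0.016 m or distance between plate0 and slot3 below 0.016 m or distance between plate0 and slot4 below 0.016 m) and z of each of plate0, plate1, plate2, plate3 in the frame of dryer below 0.086 m and angle between the z axis of each of plate0, plate1, plate2, plate3 and the z axis of dryer, either way round below 0.22 rad and angle between the x axis of each of plate0, plate1, plate2, plate3 and the y axis of dryer, either way round below 0.3 rad and (distance between plate1 and slot0 below 0.016 m or distance between plate1 and slot1 below 0.016 m or distance between plate1 and slot2 below 0.016 m or distance between plate1 and slot3 below 0.016 m or distance between plate1 and slot4 below 0.016 m) and (distance between plate2 and slot0 below 0.016 m or distance between plate2 and slot1 below 0.016 m or distance between plate2 and slot2 below 0.016 m or distance between plate2 and slot3 below 0.016 m or distance between plate2 and slot4 below 0.016 m) and (distance between plate3 and slot0 below 0.016 m or distance between plate3 and slot1 below 0.016 m or distance between plate3 and slot2 below 0.016 m or distance between plate3 and slot3 below 0.016 m or distance between plate3 and slot4 below 0.016 m)), for 0.2 s.
At the end, for the whole second after the job is handed in: Only the round key is down (over 9 mm, others under 1.5). Both cups upright (0.2 rad), centres over the mat. Each plate in its own slot: within 16 mm of the home point, at most 6 mm above it, long side within 0.22 rad of vertical, face within 0.3 rad of the slot. All at rest (value of joint each of key_stop, key_cups, key_pans below 0.0015 m and value of joint key_plates above 0.009 m and x of cup0 in the frame of mat between -0.11 and 0.11 m and y of cup0 in the frame of mat between -0.085 and 0.085 m and height (world z) of each of cup0, cup1 below 0.012 m and angle between each of cup0, cup1's own z axis and vertical below 0.2 rad and linear speed of each of cup0, cup1, plate0, plate1, plate2, plate3 below 0.03 m/s and x of cup1 in the frame of mat between -0.11 and 0.11 m and y of cup1 in the frame of mat between -0.085 and 0.085 m and (distance between plate0 and slot0 below 0.016 m or distance between plate0 and slot1 below 0.016 m or distance between plate0 and slot2 below 0.016 m or distance between plate0 and slot3 below 0.016 m or distance between plate0 and slot4 below 0.016 m) and z of each of plate0, plate1, plate2, plate3 in the frame of dryer below 0.086 m and angle between the z axis of each of plate0, plate1, plate2, plate3 and the z axis of dryer, either way round below 0.22 rad and angle between the x axis of each of plate0, plate1, plate2, plate3 and the y axis of dryer, either way round below 0.3 rad and (distance between plate1 and slot0 below 0.016 m or distance between plate1 and slot1 below 0.016 m or distance between plate1 and slot2 below 0.016 m or distance between plate1 and slot3 below 0.016 m or distance between plate1 and slot4 below 0.016 m) and (distance between plate2 and slot0 below 0.016 m or distance between plate2 and slot1 below 0.016 m or distance between plate2 and slot2 below 0.016 m or distance between plate2 and slot3 below 0.016 m or distance between plate2 and slot4 below 0.016 m) and (distance between plate3 and slot0 below 0.016 m or distance between plate3 and slot1 below 0.016 m or distance between plate3 and slot2 below 0.016 m or distance between plate3 and slot3 below 0.016 m or distance between plate3 and slot4 below 0.016 m)); the robot touches nothing.
It fails at once if a bystander is moved by more than 5 cm (distance of any of lemon, spice_jar, butter_pack, garlic from where it was at the start of the episode above 0.05 m).
Of plate0, plate1, plate2, plate3 only 3 to 4 are there at a start; the rules pass over those that are not, and their reading is None.
At some moment in a run one of cup0, cup1 may be knocked a few centimetres aside while the robot is not near it.
It also fails if it takes over 184 s, if anything falls off the work surface, if the arm or the gripper's body presses on something with over 40 N, if the wrist force passes 120 N, or if a joint passes its speed limit or range.

## Working session

There is one attempt and no reset: what is moved stays moved. The work goes in short steps, each a Python script; the robot and the scene stay as the last script left them, time stands still between calls to the robot, and variables do not carry over. Pictures are saved under pics/ and viewed, and the job is handed in when it is done.

```bash
ls -la; mkdir -p pics; python3 - <<'E'
from workcell import arm, gripper_to, kinematics, cams, job, readout
import cv2,numpy as np,pickle
print(readout.current_time(), readout.current_position(), readout.current_orientation(), arm.grip_depth)
d={}
for n in ["side","top","wrist"]:
    c=cams.capture(n); d[n]=c; cv2.imwrite(f"pics/a_{n}.png",c["image"])
    print(n,{k:np.round(v,4).tolist() for k,v in c.items() if k!="image"})
pickle.dump(d,open("a.pkl","wb"))
print(readout.current_time())
E
```

```text
total 12
drwxr-xr-x  3 agent agent 4096 Dec  7 08:38 .
drwxr-xr-x 23 root  root  4096 Dec  7 08:38 ..
drwxr-xr-x  2 agent agent 4096 Dec  7 08:38 pics
0.0 [ 0.17893657 -0.59812077  0.20969668] [-3.13973602e+00  1.63863711e-04  2.90856146e-01] -0.0187
side {'intrinsics': [[561.4256, 0.0, 318.9033], [0.0, 561.4256, 238.0466], [0.0, 0.0, 1.0]], 'R': [[-0.8352, -0.5498, 0.0107], [-0.3715, 0.5498, -0.7481], [0.4054, -0.6288, -0.6635]], 't': [0.3795, 0.2782, 1.5052]}
top {'intrinsics': [[549.0416, 0.0, 318.7639], [0.0, 549.0416, 232.6544], [0.0, 0.0, 1.0]], 'R': [[0.2831, -0.959, 0.0114], [-0.789, -0.2396, -0.5658], [0.5454, 0.1512, -0.8245]], 't': [-0.1689, 0.4335, 1.6838]}
wrist {'intrinsics': [[349.8784, 0.0, 320.8561], [0.0, 349.8784, 237.5645], [0.0, 0.0, 1.0]], 'T_tool_cam': [[0.0013, -0.955, -0.2966, 0.0766], [1.0, 0.0012, 0.0004, 0.001], [-0.0, -0.2966, 0.955, -0.1759], [0.0, 0.0, 0.0, 1.0]]}
0.15
```

View pics/a_side.png

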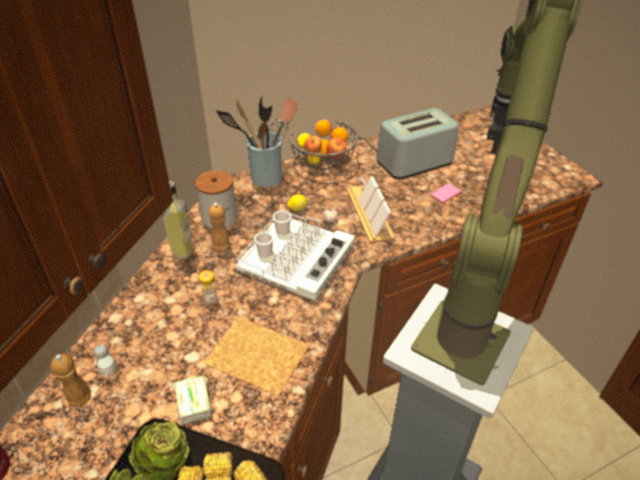

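View pics/a_top.png

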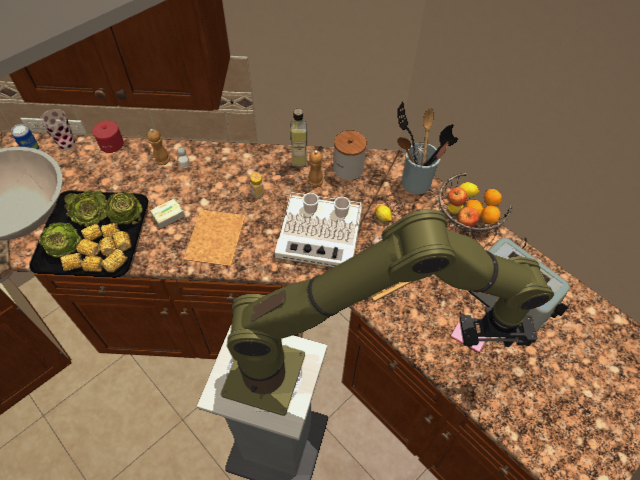

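View pics/a_wrist.png

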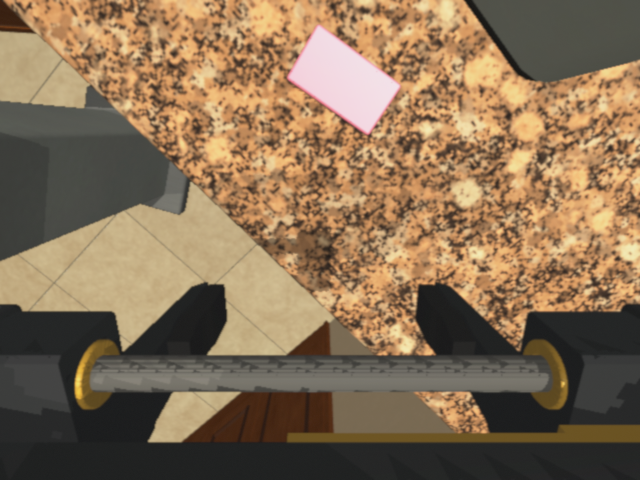

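The side view shows the dryer near (297,255), the cups at (265,245) and (282,222), the drainer at (370,210) and the mat at (257,353). The pink look-alike lies flat at (446,192). Next come enlarged crops and rough positions.

```bash
cat > h.py <<'E'
import numpy as np,cv2,pickle
from scipy.spatial.transform import Rotation as Rot
def Rrpy(o): return Rot.from_euler('xyz',o).as_matrix()
def camRt(c,pose=None):
    if 'R' in c: return np.array(c['R']),np.array(c['t'])
    T=np.eye(4);T[:3,:3]=Rrpy(pose[1]);T[:3,3]=pose[0]
    W=np.linalg.inv(T@np.array(c['T_tool_cam'])); return W[:3,:3],W[:3,3]
def ray(c,px,pose=None):
    R,t=camRt(c,pose); d=np.linalg.inv(c['intrinsics'])@[px[0],px[1],1.]
    o=-R.T@t; d=R.T@d; return o,d/np.linalg.norm(d)
def onz(c,px,z,pose=None):
    o,d=ray(c,px,pose); return o+d*(z-o[2])/d[2]
def tri(rs):
    A=np.zeros((3,3));b=np.zeros(3)
    for o,d in rs:
        P=np.eye(3)-np.outer(d,d);A+=P;b+=P@o
    X=np.linalg.solve(A,b); return X,[np.linalg.norm((np.eye(3)-np.outer(d,d))@(X-o)) for o,d in rs]
def proj(c,X,pose=None):
    R,t=camRt(c,pose); p=np.array(c['intrinsics'])@(R@np.asarray(X)+t); return p[:2]/p[2]
E
python3 - <<'E'
import pickle,cv2
from h import *
d=pickle.load(open('a.pkl','rb'))
s=d['side']['image'][170:310,225:410]; cv2.imwrite('pics/a_side_c.png',cv2.resize(s,None,fx=4.2,fy=4.2,interpolation=cv2.INTER_CUBIC))
s=d['top']['image'][160:310,170:420]; cv2.imwrite('pics/a_top_c.png',cv2.resize(s,None,fx=3.2,fy=3.2,interpolation=cv2.INTER_CUBIC))
for n,ps in {'side':[(297,255),(257,353),(370,240),(350,187)],'top':[(320,230),(215,237)]}.items():
    for p in ps: print(n,p,onz(d[n],p,0.02 if p!=(257,353) else 0).round(3))
E
```

```text
side (297, 255) [ 0.545 -0.016  0.02 ]
side (257, 353) [0.43  0.332 0.   ]
side (370, 240) [ 0.394 -0.202  0.02 ]
side (350, 187) [ 0.591 -0.408  0.02 ]
top (320, 230) [ 0.552 -0.017  0.02 ]
top (215, 237) [0.415 0.33  0.02 ]
```

View pics/a_side_c.png

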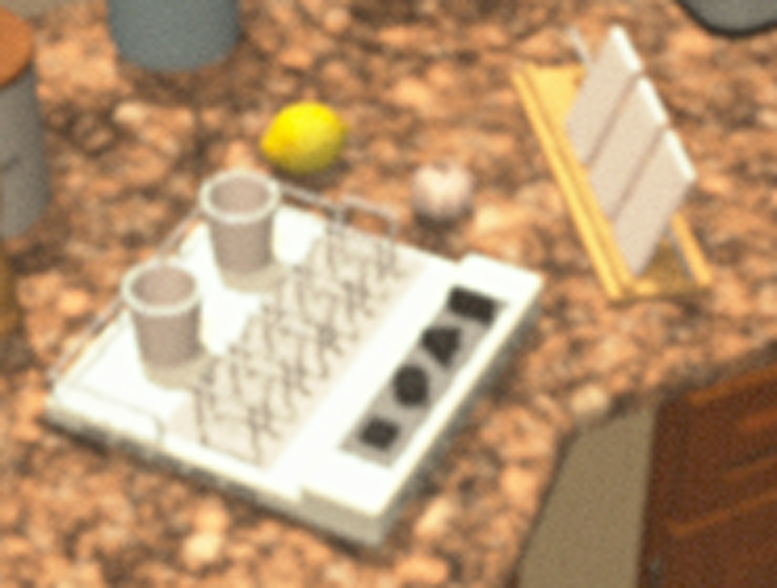

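View pics/a_top_c.png

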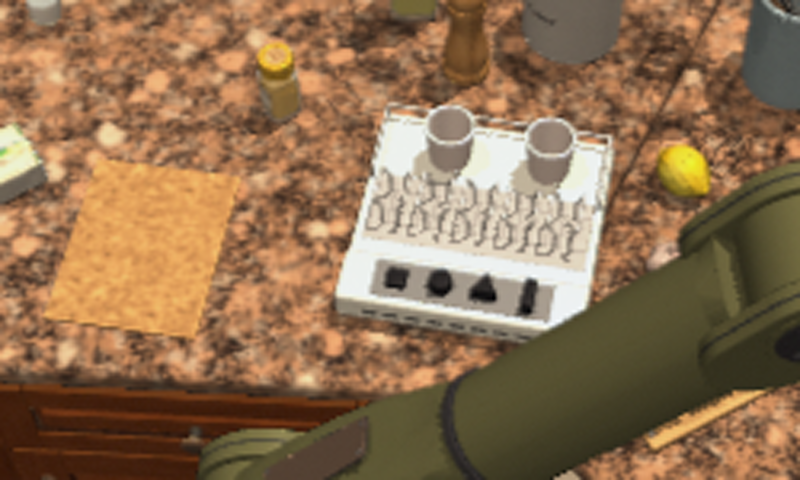

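Three plates stand in the drainer. From left, the keys are square, round, triangle and long stop (right end). I'll use wrist views of the drainer, then the dryer.

```bash
cat > rb.py <<'E'
from workcell import arm, gripper_to, kinematics, cams, job, readout
from h import *
def snap(key,names=("wrist",)):
    for n in names:
        pose=(np.array(readout.current_position()),np.array(readout.current_orientation()))
        c=cams.capture(n); c['pose']=pose
        pickle.dump(c,open(f"{key}_{n}.pkl","wb")); cv2.imwrite(f"pics/{key}_{n}.png",c["image"])
E
python3 - <<'E'
from rb import *
y=-0.8
arm.movep([0.48,-0.25,0.30],[np.pi,0,y]); print(readout.current_time(),readout.current_position())
snap('d1')
arm.movep([0.42,-0.32,0.30],[np.pi,0,y]); snap('d2')
print(readout.current_time())
arm.movep([0.47,-0.06,0.30],[np.pi,0,0]); snap('e1')
arm.movep([0.47,0.03,0.30],[np.pi,0,0]); snap('e2',("wrist",))
print(readout.current_time(),readout.current_position())
E
```

```text
1.8667 [ 0.47948085 -0.25097192  0.29988529]
2.425
4.0083 [0.47018932 0.02829565 0.29991352]
```

View pics/d1_wrist.png

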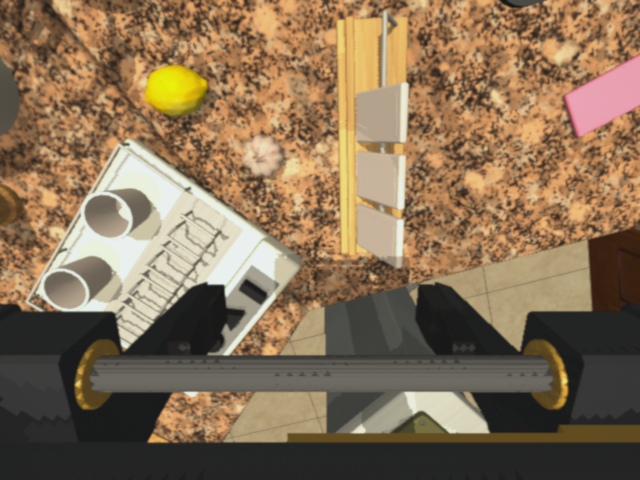

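View pics/d2_wrist.png

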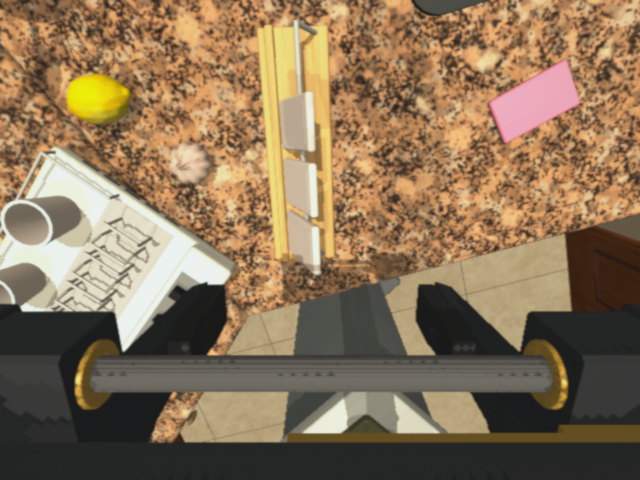

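View pics/e1_wrist.png

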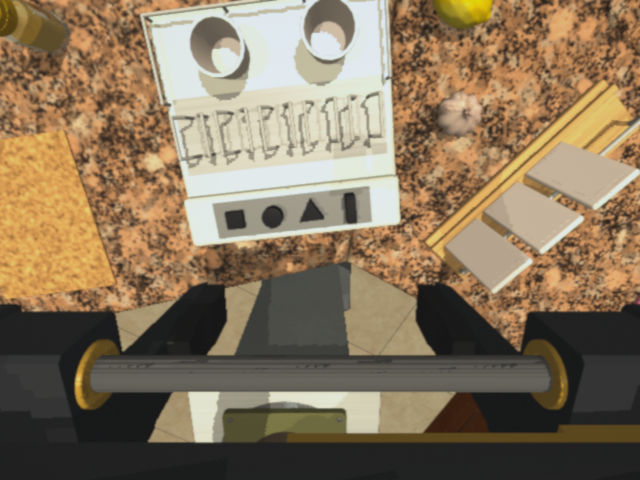

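View pics/e2_wrist.png

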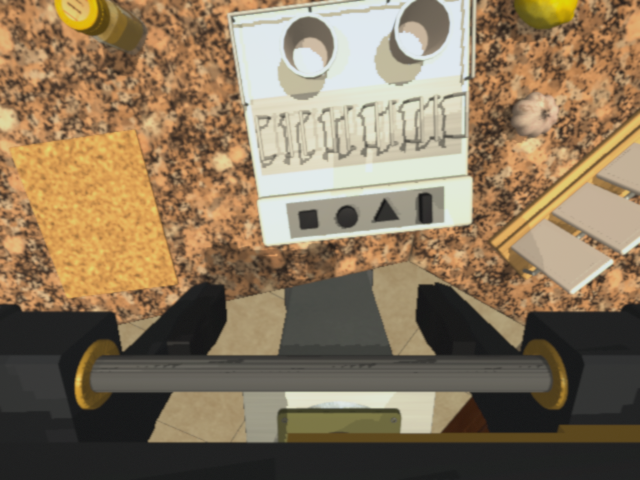

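Views e1 and e2 show the key bank in the order square, round, triangle, long bar (e1: (235,219), (272,215), (312,210), (350,208)). The rims are at about (217,45) and (330,28), and the three plates are in the drainer with the place at its far end empty. I'll triangulate the keys and view crops.

```bash
python3 - <<'E'
from h import *
C={k:pickle.load(open(f'{k}_wrist.pkl','rb')) for k in ['e1','e2','d1','d2']}
def blobs(k,box):
    im=C[k]['image']; x0,y0,x1,y1=box
    g=im[y0:y1,x0:x1].max(axis=2); m=(g<70).astype(np.uint8)
    n,l,s,c=cv2.connectedComponentsWithStats(m)
    return sorted([(c[i][0]+x0,c[i][1]+y0,s[i][4]) for i in range(1,n) if s[i][4]>80])
b1=blobs('e1',(200,185,385,245)); b2=blobs('e2',(270,180,460,240))
print(np.round(b1,1).tolist(),np.round(b2,1).tolist())
for p,q in zip(b1,b2):
    X,e=tri([ray(C['e1'],p[:2],C['e1']['pose']),ray(C['e2'],q[:2],C['e2']['pose'])]); print(X.round(4),np.round(e,4))
for k,b,f in [('e1',(140,0,410,260),2.9),('e2',(220,0,490,260),2.9),('d1',(330,0,420,280),2.1),('d2',(250,10,340,290),2.1),('e1',(410,70,640,310),2.5)]:
    s=C[k]['image'][b[1]:b[3],b[0]:b[2]]; cv2.imwrite(f'pics/{k}_c{b[0]}.png',cv2.resize(s,None,fx=f,fy=f,interpolation=cv2.INTER_CUBIC)[:600,:800])
E
```

```text
[[235.1, 219.2, 301.0], [272.5, 216.2, 339.0], [311.4, 212.4, 256.0], [349.8, 207.3, 296.0]] [[308.1, 219.1, 290.0], [346.5, 216.3, 339.0], [384.8, 212.4, 270.0], [424.7, 207.9, 361.0]]
[0.4395 0.044  0.0516] [0.0001 0.0001]
[ 0.4443 -0.0035  0.0563] [0. 0.]
[ 0.4481 -0.0513  0.0518] [0. 0.]
[ 0.4555 -0.0984  0.0582] [0.0002 0.0002]
```

View pics/e1_c140.png

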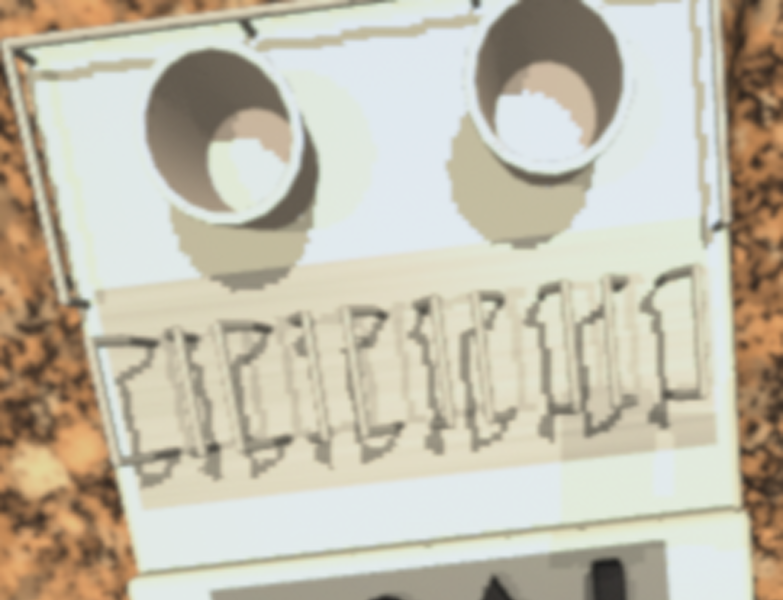

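View pics/e2_c220.png

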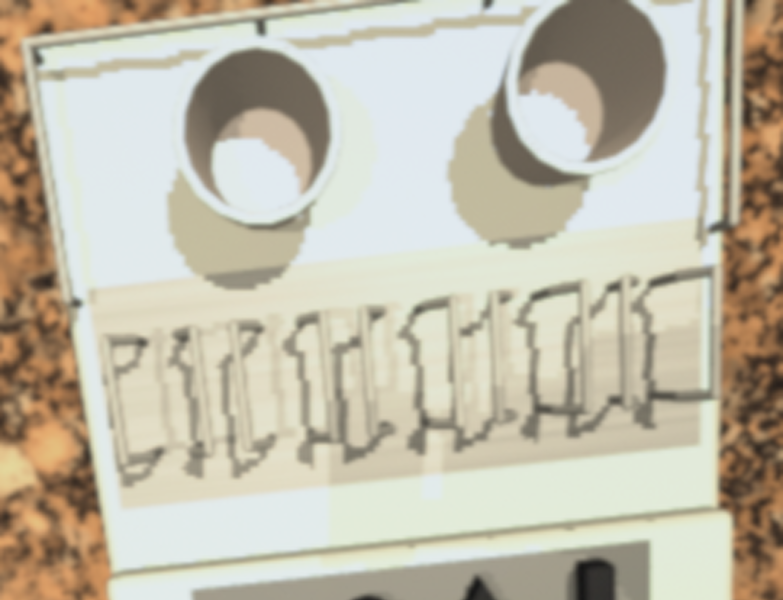

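View pics/e1_c410.png

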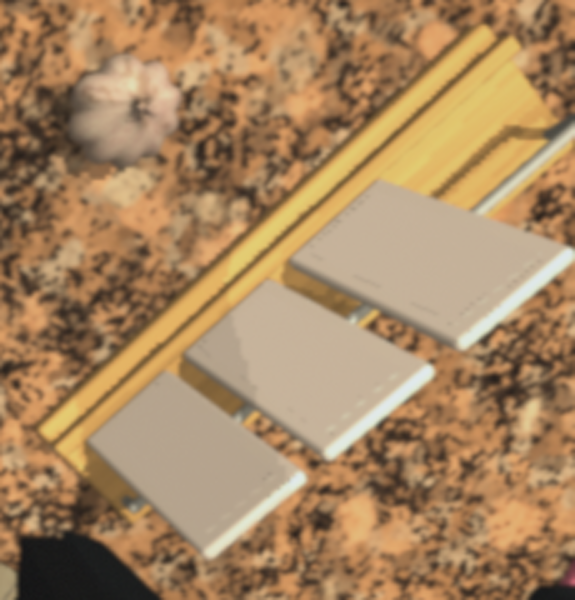

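View pics/d1_c330.png

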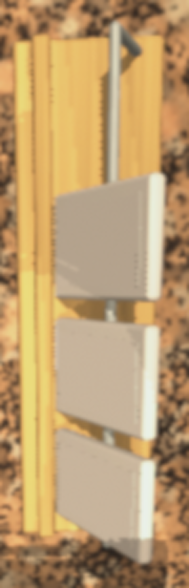

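View pics/d2_c250.png

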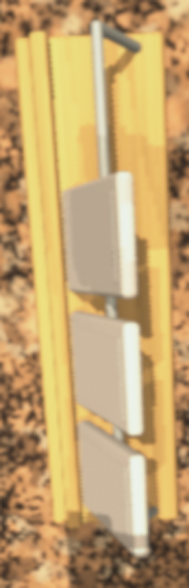

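Dryer yaw is about 6.4° and key pitch about 47.8 mm, which agrees with the 48 mm given. In the enlarged crop the only elongated cap is the one at (350,208), so that is the stop key. I'll press it under force watch.

```bash
cat >> rb.py <<'E'
def press(x,y,yaw,z0=0.078,zmin=0.0495,fmax=14):
    arm.movep([x,y,0.12],[np.pi,0,yaw])
    arm.move_linear([x,y,z0],velocity=0.1); f0=np.array(readout.current_wrist_force())
    z=z0; log=[]
    while z>zmin:
        z-=0.0015 if z<0.068 else 0.003
        arm.move_linear([x,y,z],velocity=0.03); f=readout.current_wrist_force()[2]-f0[2]; log.append((round(readout.current_position()[2],4),round(f,1)))
        if f>fmax: break
    print(log)
    arm.move_linear([x,y,0.12],velocity=0.15); print('t',readout.current_time())
E
python3 - <<'E'
from rb import *
gripper_to(0.0)
press(0.4555,-0.0985,0.112)
arm.movep([0.47,-0.02,0.28],[np.pi,0,0.112]); snap('f1',('wrist','top','side'))
c=pickle.load(open('f1_wrist.pkl','rb'))
print(readout.current_position())
E
```

```text
[(np.float64(0.0754), np.float64(0.5)), (np.float64(0.0719), np.float64(-1.3)), (np.float64(0.0688), np.float64(-0.0)), (np.float64(0.0658), np.float64(0.1)), (np.float64(0.0644), np.float64(-1.1)), (np.float64(0.0629), np.float64(-0.9)), (np.float64(0.0614), np.float64(-0.3)), (np.float64(0.0599), np.float64(-1.0)), (np.float64(0.0584), np.float64(-1.3)), (np.float64(0.0569), np.float64(-0.4)), (np.float64(0.0554), np.float64(0.1)), (np.float64(0.0539), np.float64(-1.0)), (np.float64(0.0524), np.float64(-0.3)), (np.float64(0.0509), np.float64(-1.1)), (np.float64(0.0494), np.float64(0.3))]
t 11.1333
[ 0.46874934 -0.02111849  0.2780439 ]
```

View pics/f1_wrist.png

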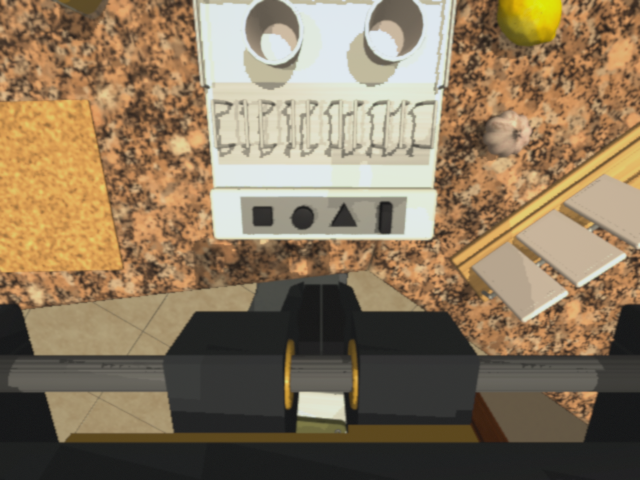

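No contact force was felt down to z = 0.049, so I'll check whether the key moved and where the tips really were.

```bash
python3 - <<'E'
from h import *
c=pickle.load(open('f1_wrist.pkl','rb')); T=np.linalg.inv(np.array(c['T_tool_cam']))
p=np.array(c['intrinsics'])@T[:3,3]; print('tcp px',p[:2]/p[2])
b=(200,180,450,300); s=c['image'][b[1]:b[3],b[0]:b[2]]
out=[cv2.resize(s,None,fx=3,fy=3,interpolation=cv2.INTER_CUBIC)]
cv2.imwrite('pics/f1_keys.png',out[0])
for n in ['side','top']:
    q=pickle.load(open(f'f1_{n}.pkl','rb')); b=(290,215,370,305) if n=='side' else (265,190,375,275)
    s=q['image'][b[1]:b[3],b[0]:b[2]]; cv2.imwrite(f'pics/f1_{n}_k.png',cv2.resize(s,None,fx=6,fy=6,interpolation=cv2.INTER_CUBIC))
# colour stats
im=c['image']
for x in (263,303,343,385): print(im[205:230:4,x].max(axis=1))
for X in ([0.4555,-.0985,.064],):
  for n in ['side','top','wrist']:
    q=pickle.load(open(f'f1_{n}.pkl','rb')); print(n,proj(q,X,q['pose']))
E
```

```text
tcp px [318.81833322 276.38168096]
[147  51  50  50  48  70 156]
[102  57  55  51  48  46 101]
[ 37  44  51  51  50  58 158]
[44 47 52 52 51 49 48]
side [336.59580189 240.31752036]
top [335.02431098 250.77637023]
wrist [385.64467186 218.43374213]
```

View pics/f1_keys.png

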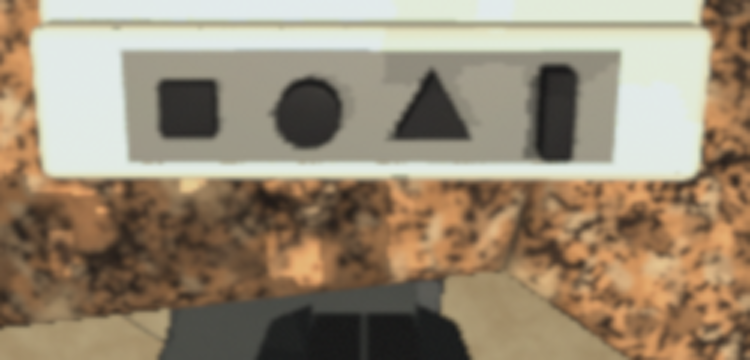

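View pics/f1_side_k.png

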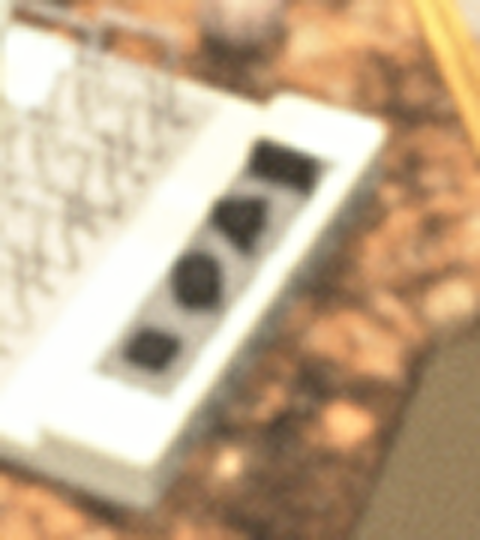

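View pics/f1_top_k.png

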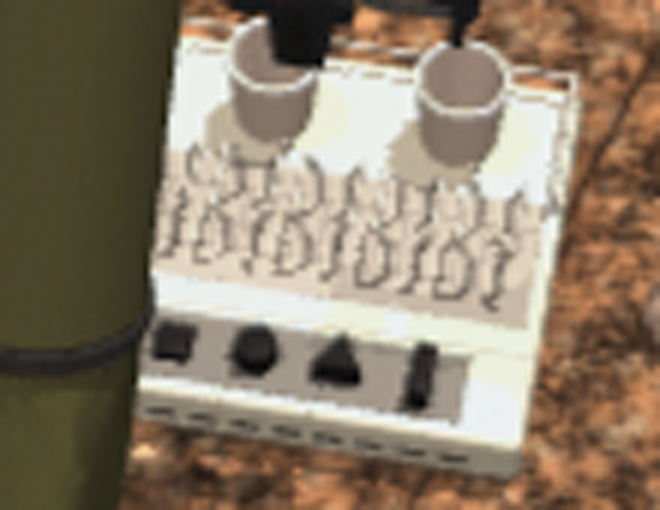

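```bash
python3 - <<'E'
from h import *
c=pickle.load(open('f1_wrist.pkl','rb')); T=np.linalg.inv(np.array(c['T_tool_cam']))
for x in (-0.009,0,.009):
  for z in (0,-.01,-.02,-.03,-.04):
    v=np.array(c['intrinsics'])@(T[:3,:3]@[x,0,z]+T[:3,3]); print(x,z,(v[:2]/v[2]).round(1))
im=c['image'][260:480,150:500]; cv2.imwrite('pics/f1_tip.png',cv2.resize(im,None,fx=2.2,fy=2.2))
E
```

```text
-0.009 0 [318.8 291.4]
-0.009 -0.01 [318.7 299.8]
-0.009 -0.02 [318.6 309.2]
-0.009 -0.03 [318.5 319.6]
-0.009 -0.04 [318.4 331.4]
0 0 [318.8 276.4]
0 -0.01 [318.7 284.2]
0 -0.02 [318.6 292.8]
0 -0.03 [318.5 302.4]
0 -0.04 [318.3 313.3]
0.009 0 [318.8 260.9]
0.009 -0.01 [318.7 268. ]
0.009 -0.02 [318.6 275.9]
0.009 -0.03 [318.5 284.7]
0.009 -0.04 [318.3 294.6]
```

View pics/f1_tip.png

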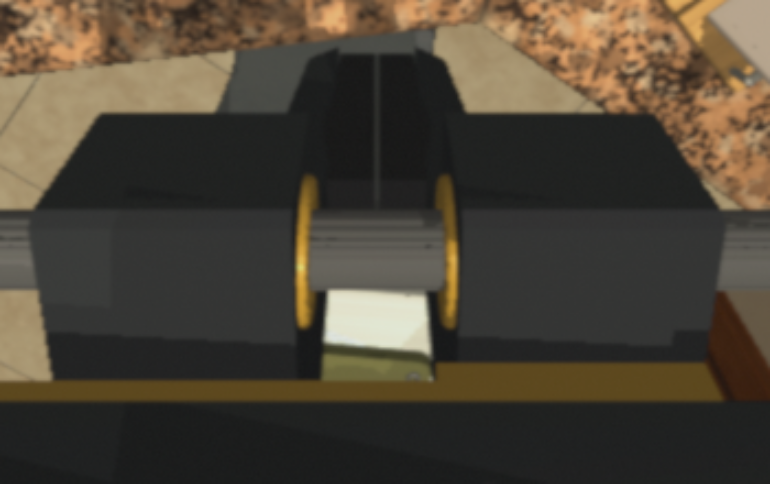

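```bash
python3 - <<'E'
from h import *
for n in ['side','top']:
    q=pickle.load(open(f'f1_{n}.pkl','rb')); P=q['pose'][0]; im=q['image'].copy()
    a=proj(q,P); print(n,P,a, proj(q,P+[0,0,.03]))
    x,y=int(a[0]),int(a[1]); x0,y0=max(0,x-60),max(0,y-60)
    s=cv2.resize(im[y0:y0+100,x0:x0+120],None,fx=6,fy=6,interpolation=cv2.INTER_CUBIC)
    for k,col in ((0,(0,0,255)),(.03,(255,0,255))):
        b=(proj(q,P+[0,0,k])-[x0,y0])*6+3; cv2.circle(s,(int(b[0]),int(b[1])),4,col,-1)
    cv2.imwrite(f'pics/f1_{n}_tcp.png',s)
E
```

```text
side [ 0.46859608 -0.02119834  0.27789684] [319.90449641 195.5114051 ] [320.03769967 186.57178187]
top [ 0.46864225 -0.02110903  0.27799227] [314.63395386 204.20518808] [314.6848806  198.24686561]
```

View pics/f1_side_tcp.png

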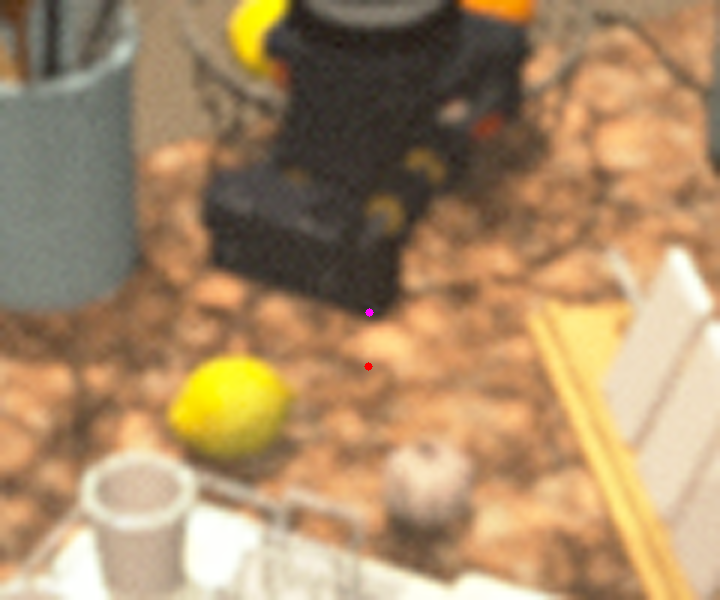

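View pics/f1_top_tcp.png

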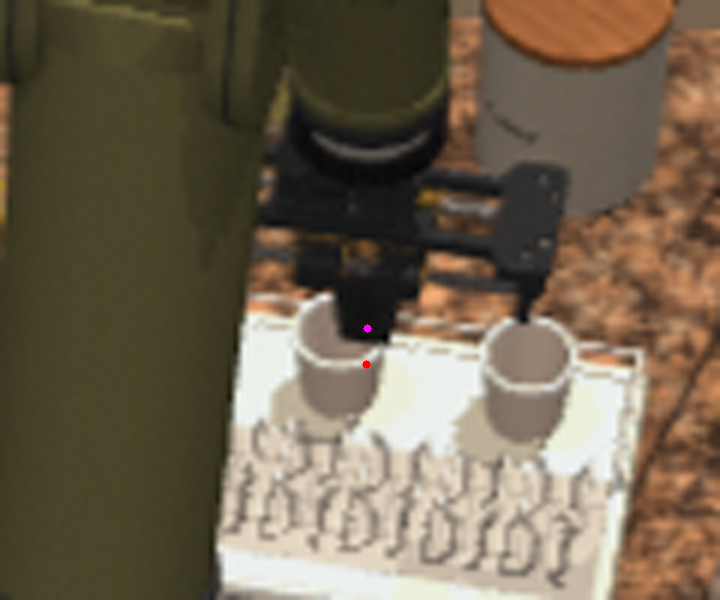

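Both outside views and the wrist view put the real fingertips about 27 mm short of the reported TCP. That explains the missing contact, and the key is untouched. I'll press again further down and let the force reading confirm the offset.

```bash
python3 - <<'E'
from rb import *
press(0.4555,-0.0985,0.112,z0=0.048,zmin=0.018,fmax=14)
arm.movep([0.47,-0.02,0.28],[np.pi,0,0.112]); snap('f2',('wrist',))
c=pickle.load(open('f2_wrist.pkl','rb'))
b=(200,180,450,300); s=c['image'][b[1]:b[3],b[0]:b[2]]
cv2.imwrite('pics/f2_keys.png',cv2.resize(s,None,fx=3,fy=3,interpolation=cv2.INTER_CUBIC))
E
```

```text
[(np.float64(0.0469), np.float64(-0.4)), (np.float64(0.045), np.float64(1.3)), (np.float64(0.0434), np.float64(0.1)), (np.float64(0.0419), np.float64(0.0)), (np.float64(0.0404), np.float64(-0.3)), (np.float64(0.0389), np.float64(0.1)), (np.float64(0.0374), np.float64(0.4)), (np.float64(0.036), np.float64(2.4)), (np.float64(0.0346), np.float64(3.6)), (np.float64(0.0331), np.float64(4.1)), (np.float64(0.0315), np.float64(3.2)), (np.float64(0.0299), np.float64(4.2)), (np.float64(0.0284), np.float64(3.0)), (np.float64(0.0269), np.float64(3.3)), (np.float64(0.0255), np.float64(3.2)), (np.float64(0.024), np.float64(4.4)), (np.float64(0.0238), np.float64(20.5))]
t 18.7
```

View pics/f2_keys.png

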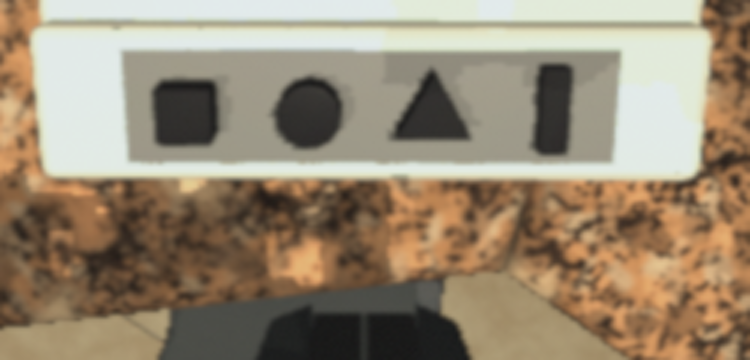

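The stop key is down: its cap at crop (552,110) shows no side wall, and the square has popped up and shows its side. Contact came at a reported 0.0365 and the bottom stop at 0.0239, so the tips sit 27.8 mm short of the reported TCP, and I'll compensate for that from here on. Now the cups, from two nearer views.

```bash
cat >> rb.py <<'E'
TIP=0.0278   # real fingertips lie this far behind the reported TCP
def tipcmd(p,o): # TCP command so that real tip is at p
    return np.array(p)+TIP*Rrpy(o)[:,2]
E
python3 - <<'E'
from rb import *
gripper_to(1.0)
for k,p in (('g1',[0.52,-0.06,0.26]),('g2',[0.52,0.04,0.26])):
    arm.movep(p,[np.pi,0,0.112]); snap(k)
    c=pickle.load(open(f'{k}_wrist.pkl','rb'))
    cv2.imwrite(f'pics/{k}_c.png',cv2.resize(c['image'][0:240,130:510],None,fx=2.1,fy=2.1,interpolation=cv2.INTER_CUBIC))
print(readout.current_time())
E
```

```text
21.7833
```

View pics/g1_c.png

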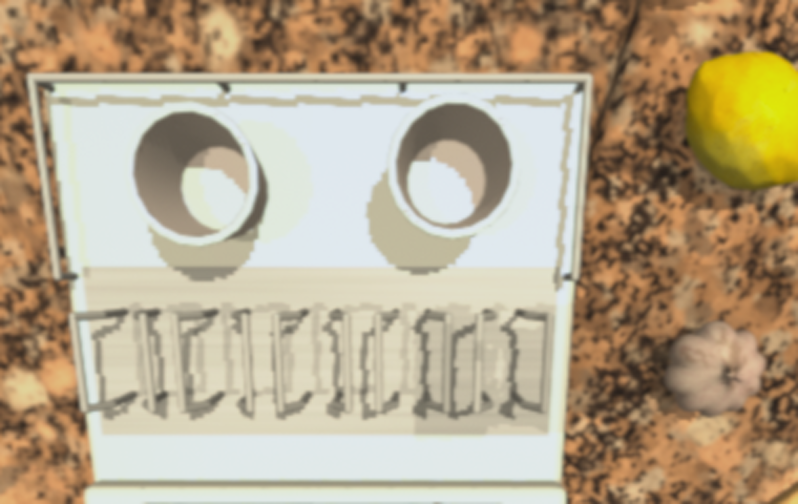

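View pics/g2_c.png

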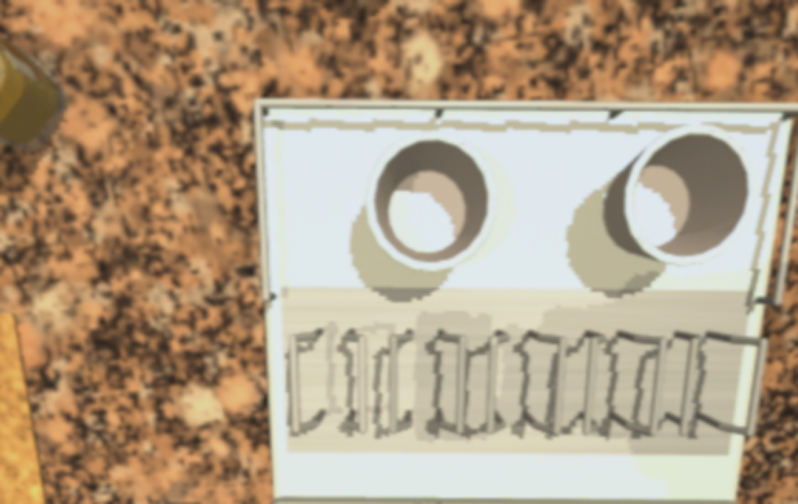

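```bash
python3 - <<'E'
from h import *
C={k:pickle.load(open(f'{k}_wrist.pkl','rb')) for k in ['g1','g2','e1','e2']}
def t(a,b,s=2.1,off=(130,0),ks=('g1','g2')):
    rs=[ray(C[k],np.array(p)/s+off,C[k]['pose']) for k,p in zip(ks,(a,b))]
    X,e=tri(rs); return X.round(4),np.round(e,4)
print('cupL',t((195,177),(431,204)),'cupR',t((451,167),(688,197)))
print('e cupL',tri([ray(C['e1'],(217.2,46.6),C['e1']['pose']),ray(C['e2'],(309.3,45.5),C['e2']['pose'])]))
print('e cupR',tri([ray(C['e1'],(329.3,29.7),C['e1']['pose']),ray(C['e2'],(422.4,29),C['e2']['pose'])]))
# fence back-left corner top
print('fenceBL',t((33,77),(261,102)))
# housing back edge left corner (top 46) and floor insert corners
print('insert backleft',t((86,267),(286,289)),'frontleft',t((100,433),(291,452)),'insert backright',t((557,268),(750,291)),'front right',t((549,434),(729,455)))
# first hoop left outer bar top ends
print('hoop bar0 back',t((72,312),(290,336)),'front',t((85,410),(295,434)))
print('hoop bar9 back',t((551,308),(764,342)),'front',t((548,408),(751,434)))
s=pickle.load(open('a.pkl','rb'))
for p in ((240,320),(307,348),(275,390),(207,358)): print('mat side',onz(s['side'],p,0.004).round(3))
for p in ((98,162),(240,176),(196,336),(45,318)): print('mat top',onz(s['top'],np.array(p)/3.2+(170,160),0.004).round(3))
for k,p in (('e1',(65,132)),('e1',(113,285)),('e2',(12,148)),('e2',(135,131)),('e2',(177,280)),('e2',(63,298))): print('mat',k,onz(C[k],p,.004,C[k]['pose']).round(3))
E
```

```text
cupL (array([0.6252, 0.04  , 0.0876]), array([0., 0.])) cupR (array([ 0.6407, -0.0701,  0.0936]), array([0.0001, 0.0001]))
e cupL (array([0.62571998, 0.03970141, 0.08742102]), [np.float64(0.00045080177044181725), np.float64(0.00045080177044177735)])
e cupR (array([ 0.64064867, -0.07167132,  0.08619579]), [np.float64(0.00039260532009622006), np.float64(0.00039260532009632626)])
fenceBL (array([0.6619, 0.1229, 0.0572]), array([0.0002, 0.0002]))
insert backleft (array([0.5798, 0.1086, 0.0364]), array([0.0003, 0.0003])) frontleft (array([0.4952, 0.0983, 0.0466]), array([0.0002, 0.0002])) insert backright (array([ 0.6069, -0.1343,  0.0336]), array([0.0002, 0.0002])) front right (array([ 0.5191, -0.1451,  0.0342]), array([0.0002, 0.0002]))
hoop bar0 back (array([0.5601, 0.0992, 0.0764]), array([0.0004, 0.0004])) front (array([0.5136, 0.093 , 0.0788]), array([0.0009, 0.0009]))
hoop bar9 back (array([ 0.5857, -0.1248,  0.0818]), array([0.0019, 0.0019])) front (array([ 0.5396, -0.1326,  0.0767]), array([0.0007, 0.0007]))
mat side [0.536 0.272 0.004]
mat side [0.328 0.248 0.004]
mat side [0.322 0.398 0.004]
mat side [0.525 0.419 0.004]
mat top [0.519 0.432 0.004]
mat top [0.547 0.268 0.004]
mat top [0.333 0.238 0.004]
mat top [0.307 0.403 0.004]
mat e1 [0.544 0.267 0.004]
mat e1 [0.328 0.243 0.004]
mat e2 [0.523 0.432 0.004]
mat e2 [0.544 0.268 0.004]
mat e2 [0.335 0.239 0.004]
mat e2 [0.306 0.412 0.004]
```

Measured cup rims at z ≈ 0.088 to 0.093 (must be 0.09) and hoops at ≈ 0.078, so both fit. Dryer centre is (0.550,−0.016) with yaw 0.1126, and mat centre is (0.427,0.336). Next I move both cups.

```bash
cat >> rb.py <<'E'
def go(p,yaw,lin=None):
    o=[np.pi,0,yaw]; q=tipcmd(p,o)
    if lin: arm.move_linear(q,o,velocity=lin)
    else: arm.movep(q,o)
def cup(src,dst,yaw,gz=0.060,pz=0.0355):
    go([*src,0.16],yaw); go([*src,gz],yaw,0.15)
    f0=np.array(readout.current_wrist_force())
    gripper_to(0.0); print('w',readout.current_grip_width())
    go([*src,0.18],yaw,0.2); print('w',readout.current_grip_width(),'dF',readout.current_wrist_force()-f0)
    go([*dst,0.18],yaw); go([*dst,pz+0.02],yaw,0.25); go([*dst,pz],yaw,0.05)
    gripper_to(1.0); go([*dst,0.16],yaw,0.25); print('t',readout.current_time())
E
python3 - <<'E'
from rb import *
cup((0.6254,0.040),(0.474,0.343),0.1126)
arm.movep([0.46,-0.05,0.33],[np.pi,0,0.1126]); snap('i1',('wrist','side','top'))
E
```

```text
w 0.6037541001356042
w 0.6073226452258624 dF [ 0.54367986  0.41775696 -1.90209743]
t 28.45
```

View pics/i1_wrist.png

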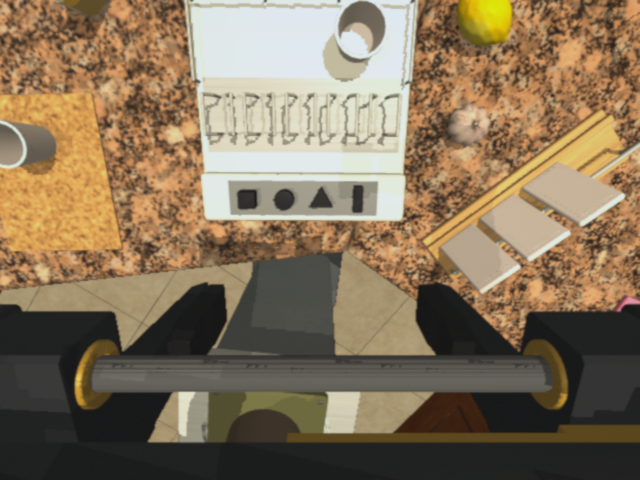

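View pics/i1_side.png

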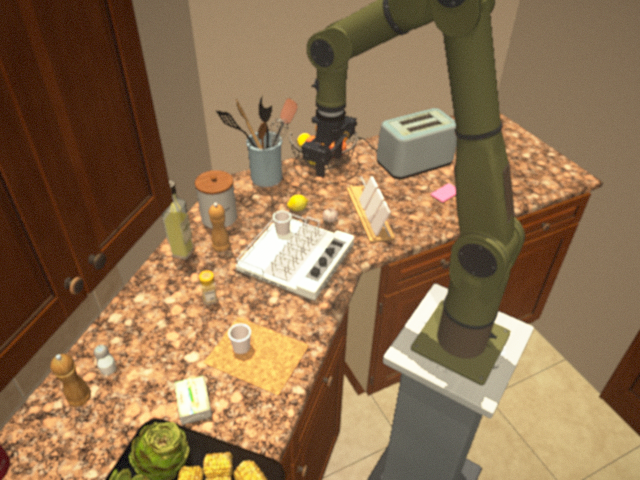

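The first cup stands upright on the mat (side view (240,340)), and the second is still on the shelf (wrist view (360,30)). I'll check its rim against the earlier fix before grasping.

```bash
python3 - <<'E'
from rb import *
c=pickle.load(open('i1_wrist.pkl','rb')); print(proj(c,[.6407,-.0705,.09],c['pose']), onz(c,(360,29),.09,c['pose']))
cup((0.6407,-0.0705),(0.384,0.330),0.1126)
arm.movep([0.36,0.27,0.30],[np.pi,0,0.6]); snap('i2',('wrist','side'))
E
```

```text
[360.42197668  28.79424483] [ 0.64046037 -0.07008903  0.09      ]
w 0.6247760963926127
w 0.6248707874267933 dF [-0.08697557  0.71754748 -1.74644773]
t 37.65
```

View pics/i2_wrist.png

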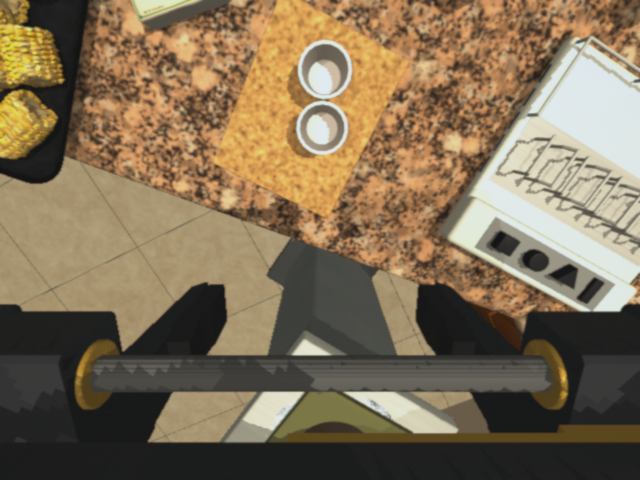

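View pics/i2_side.png

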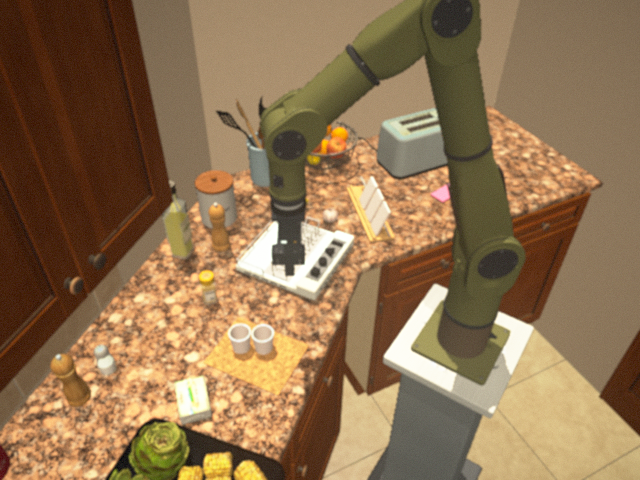

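```bash
python3 - <<'E'
from h import *
c=pickle.load(open('i2_wrist.pkl','rb'))
for p in ((325,69),(322,128)): print(onz(c,p,.064,c['pose']).round(4))
for p in ((321,76),(321,128)): print('foot',onz(c,p,.006,c['pose']).round(4))
s=pickle.load(open('i2_side.pkl','rb')); cv2.imwrite('pics/i2_sc.png',cv2.resize(s['image'][310:390,200:310],None,fx=6,fy=6,interpolation=cv2.INTER_CUBIC))
for X in ([.474,.343,.064],[.384,.33,.064]): print(proj(c,X,c['pose']),proj(s,X))
i=c['image'][0:220,210:410]; cv2.imwrite('pics/i2_wc.png',cv2.resize(i,None,fx=2.7,fy=2.7,interpolation=cv2.INTER_CUBIC))
E
```

```text
[0.4753 0.3428 0.064 ]
[0.4239 0.3114 0.064 ]
foot [0.4734 0.3467 0.006 ]
foot [0.4233 0.3123 0.006 ]
[324.13100982  69.95531982] [239.19438462 332.75375898]
[288.66243979 148.69040075] [270.35059814 345.11611604]
```

View pics/i2_wc.png

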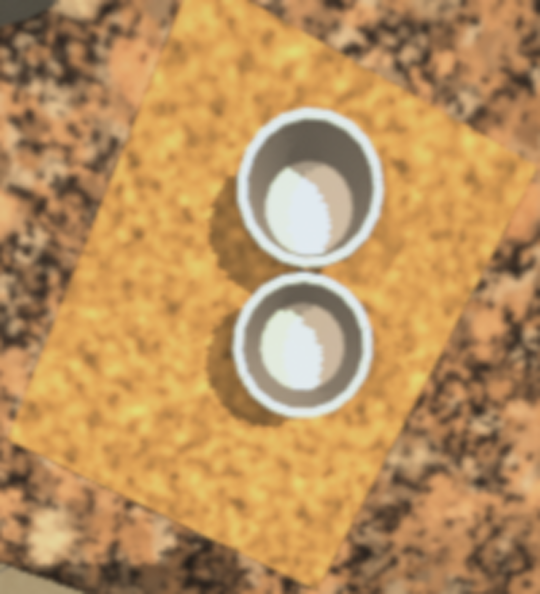

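View pics/i2_sc.png

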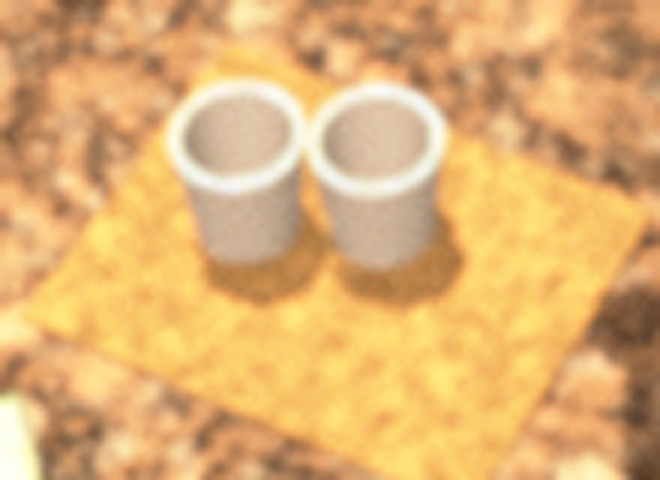

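Cup1 has been knocked about 4 cm (the announced disturbance) to (0.424,0.311). It is upright and well inside the mat, touching rims at most, so I leave it. Next I triangulate the plates' top ends.

```bash
python3 - <<'E'
from h import *
C={k:pickle.load(open(f'{k}_wrist.pkl','rb')) for k in ['d1','d2','e1']}
off={'e1':((410,70),2.5),'d1':((330,0),2.1),'d2':((250,10),2.1)}
# per plate: far-in, far-out, near-in, near-out (in = upper face edge of the end strip)
P={'A':{'e1':[(300,470),(305,482),(203,545),(208,557)],'d1':[(141,456),(155,458),(140,560),(153,563)],'d2':[(130,450),(147,450),(132,550),(148,555)]},
'B':{'e1':[(432,365),(436,372),(325,450),(332,460)],'d1':[(141,323),(156,323),(140,436),(155,440)],'d2':[(125,325),(140,323),(127,432),(141,434)]},
'C':{'e1':[(570,246),(575,258),(458,340),(463,350)],'d1':[(150,178),(163,178),(147,298),(160,300)],'d2':[(117,172),(132,172),(120,297),(134,297)]}}
for n,v in P.items():
    Xs=[]
    for i in range(4):
        rs=[ray(C[k],np.array(v[k][i])/off[k][1]+off[k][0],C[k]['pose']) for k in v]
        X,e=tri(rs); Xs.append(X)
        print(n,i,X.round(4),np.round(e,4))
    Xs=np.array(Xs); print(' mid',Xs.mean(0).round(4),'far-near',(Xs[:2].mean(0)-Xs[2:].mean(0)).round(4),np.linalg.norm(Xs[:2].mean(0)-Xs[2:].mean(0)).round(4))
# drainer: board left edge in d1/e1
cs={'d1':[(18,42),(25,530),(162,38)],'d2':[(18,38),(52,522),(160,35)]}
for i in range(3):
    X,e=tri([ray(C[k],np.array(cs[k][i])/off[k][1]+off[k][0],C[k]['pose']) for k in cs]); print('dr',X.round(4),np.round(e,4))
E
```

```text
A 0 [ 0.4089 -0.2993  0.1056] [0.0016 0.0006 0.001 ]
A 1 [ 0.4019 -0.3043  0.1026] [0.0015 0.0007 0.0013]
A 2 [ 0.3699 -0.2601  0.1076] [0.0012 0.002  0.0009]
A 3 [ 0.3624 -0.2638  0.1063] [0.0018 0.0015 0.0003]
 mid [ 0.3858 -0.2819  0.1055] far-near [ 0.0392 -0.0398 -0.0028] 0.056
B 0 [ 0.4577 -0.3446  0.1095] [0.0009 0.0024 0.0016]
B 1 [ 0.4527 -0.3501  0.1056] [0.0004 0.0014 0.0015]
B 2 [ 0.4184 -0.3062  0.1094] [0.0003 0.0004 0.0002]
B 3 [ 0.4125 -0.3103  0.1094] [0.0008 0.0007 0.0002]
 mid [ 0.4353 -0.3278  0.1085] far-near [ 0.0397 -0.0391 -0.0019] 0.0558
C 0 [ 0.5064 -0.3919  0.1085] [0.0008 0.0013 0.0007]
C 1 [ 0.5016 -0.3966  0.1069] [0.0006 0.0012 0.0008]
C 2 [ 0.4673 -0.3533  0.1106] [0.0007 0.0008 0.0007]
C 3 [ 0.4623 -0.3576  0.109 ] [0.001  0.0008 0.0004]
 mid [ 0.4844 -0.3748  0.1088] far-near [ 0.0392 -0.0388 -0.0021] 0.0552
dr [ 0.6021 -0.4083  0.0143] [0.0001 0.0001]
dr [ 0.3995 -0.2116  0.0244] [0.0003 0.0003]
dr [ 0.5463 -0.4638  0.0171] [0.0002 0.0002]
```

Plate spacing is 67.5 and 68 mm (should be 67), end heights are about 0.108 (expected 0.108) and edge length about 56 mm (should be 58), so they fit. I'll check IK, then do the first plate, the white one nearest the robot.

```bash
cat >> rb.py <<'E'
from math import sin,cos,radians
DC=np.array([0.5497,-0.0163]); DY=0.1126
def slot(k): return DC+(k-2)*0.048*np.array([-sin(DY),cos(DY)])
PL={'A':np.array([0.3858,-0.2819,0.108]),'B':np.array([0.4353,-0.3280,0.108]),'C':np.array([0.4844,-0.3748,0.108])}
a=radians(-44); xt=np.array([cos(a),sin(a),0]); away=np.array([-sin(a),cos(a),0]); s20,c20=sin(radians(20)),cos(radians(20))
U=-s20*away+c20*np.array([0,0,1.]); zt=-U; yt=np.cross(zt,xt)
OG=Rot.from_matrix(np.c_[xt,yt,zt]).as_euler('xyz')
def pick(n,depth=0.035):
    p=PL[n]
    arm.movep(tipcmd(p+0.045*U,OG),OG); arm.move_linear(tipcmd(p-depth*U,OG),OG,velocity=0.1)
    gripper_to(0.0); print('w',readout.current_grip_width())
    f0=np.array(readout.current_wrist_force())
    arm.move_linear(tipcmd(p+0.05*U,OG),OG,velocity=0.15)
    arm.move_linear(tipcmd(p+0.05*U+[0,0,.06],OG),OG,velocity=0.2)
    print('w',readout.current_grip_width(),'F',np.round(readout.current_wrist_force()-f0,1),'t',readout.current_time())
E
python3 - <<'E'
from rb import *
print(OG)
for n in PL:
    for d in (.11,.045,-.035): print(n,d,kinematics.ik(tipcmd(PL[n]+d*U,OG),OG) is not None)
for k in range(5):
    print(k,slot(k).round(4),[kinematics.ik(tipcmd([*slot(k),z],[np.pi,0,DY]),[np.pi,0,DY]) is not None for z in (.24,.095)])
E
```

```text
[-2.79252680e+00  2.22044605e-16 -7.67944871e-01]
A 0.11 True
A 0.045 True
A -0.035 True
B 0.11 True
B 0.045 True
B -0.035 True
C 0.11 True
C 0.045 True
C -0.035 True
0 [ 0.5605 -0.1117] [True, True]
1 [ 0.5551 -0.064 ] [True, True]
2 [ 0.5497 -0.0163] [True, True]
3 [0.5443 0.0314] [True, True]
4 [0.5389 0.0791] [True, True]
```

```bash
python3 - <<'E'
from rb import *
gripper_to(0.6)
pick('A')
s=slot(4)
go([*s,0.24],DY); snap('j1',('wrist','side'))
print(readout.current_position(),readout.current_time())
E
```

```text
w 0.0964250859027919
w 0.10217134507005568 F [-1.6 -0.1 -3.6] t 44.1583
[0.53878842 0.07685569 0.21201087] 45.7917
```

View pics/j1_wrist.png

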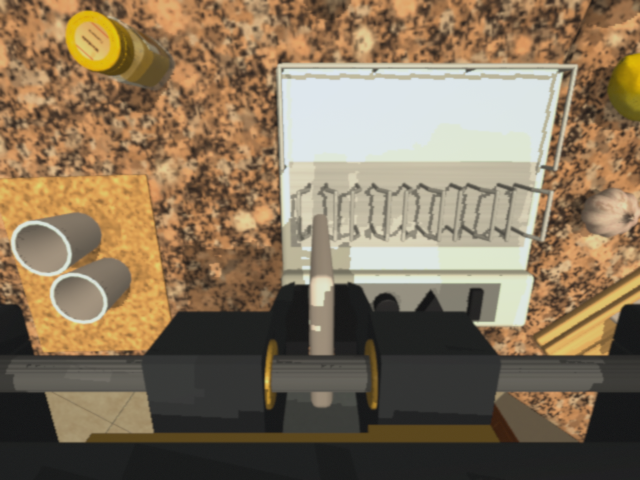

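View pics/j1_side.png

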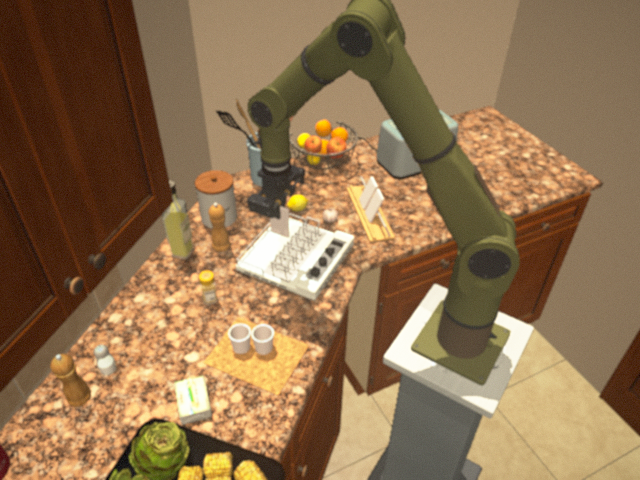

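The plate hangs straight between the pads (wrist view x≈320) with slot 4's hoops beneath at about (335,210). I'll let it settle, check the position and insert with a force watch.

```bash
cat >> rb.py <<'E'
def insert(k,off=(0,0),zr=0.0965,fmax=8):
    s=slot(k)+np.array(off); o=[np.pi,0,DY]
    go([*s,0.24],DY); go([*s,0.165],DY,0.2); arm.hold(0.3)
    tgt=tipcmd([*s,0.165],o); e=np.array(readout.current_position())-tgt; print('settle err',e.round(4),np.round(np.array(readout.current_orientation()),4))
    corr=-e[:2] if np.abs(e[:2]).max()<0.005 else np.zeros(2)
    f0=np.array(readout.current_wrist_force()); z=0.165; log=[]; ok=True
    while z>zr:
        z=max(zr,z-(0.01 if z>0.13 else 0.005))
        go([*(s+corr),z],DY,0.08); f=np.array(readout.current_wrist_force())-f0; log.append((round(z,4),*np.round(f,1).tolist()))
        if f[2]>fmax or np.abs(f[:2]).max()>fmax: ok=False; break
    print(log); print('pos',np.round(np.array(readout.current_position())-tgt,4),'t',readout.current_time()); return ok
E
python3 - <<'E'
from rb import *
print(insert(4)); snap('j2',('wrist',))
E
```

```text
settle err [0.0007 0.0001 0.001 ] [-3.1414e+00 -2.1000e-03  1.1260e-01]
[(0.155, -0.4, -1.3, 0.3), (0.145, -0.7, -1.0, -0.8), (0.135, 0.4, -1.1, 0.2), (0.125, -0.2, -0.2, -0.2), (0.12, -0.5, -1.0, -0.4), (0.115, -0.2, -0.4, 0.1), (0.11, 0.1, -0.8, -0.3), (0.105, -0.7, 0.0, -0.0), (0.1, -0.9, -0.7, -1.1), (0.0965, -0.3, 1.1, 4.0)]
pos [-0.0001  0.0002 -0.0682] t 49.4667
True
```

View pics/j2_wrist.png

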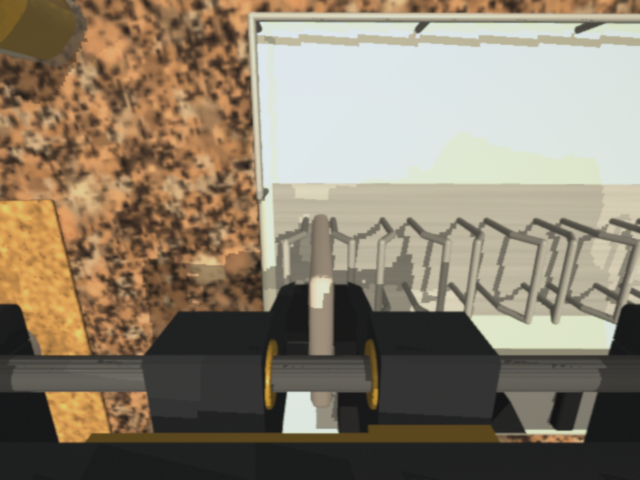

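The plate slid between slot 4's hoops, touching the floor with 4 N at the expected height. I'll release it and fetch the next.

```bash
cat >> rb.py <<'E'
def release(k,w=0.45):
    gripper_to(w); s=slot(k); arm.move_linear(np.array(readout.current_position())+[0,0,.1],velocity=0.2); print('rel t',readout.current_time())
E
python3 - <<'E'
from rb import *
release(4)
gripper_to(0.6); pick('B'); ok=insert(2); print(ok)
if ok: release(2)
snap('j3',('wrist','side'))
E
```

```text
rel t 50.7833
w 0.09799657588696284
w 0.09823305940045675 F [-0.6 -0.4 -3.3] t 55.6583
settle err [ 0.0007 -0.0001  0.001 ] [ 3.1414e+00 -2.1000e-03  1.1250e-01]
[(0.155, 0.2, 1.6, 0.2), (0.145, 0.4, 0.5, -0.1), (0.135, 0.2, 0.7, 0.5), (0.125, 0.2, 1.2, 0.8), (0.12, 0.3, 1.3, 0.6), (0.115, -0.2, 1.4, 0.4), (0.11, -0.1, 1.1, 0.2), (0.105, -0.4, 1.5, -0.7), (0.1, 0.6, 1.7, 0.4), (0.0965, 1.1, 0.7, 1.1)]
pos [-0.0008  0.0001 -0.0686] t 60.4167
True
rel t 61.6833
```

View pics/j3_wrist.png

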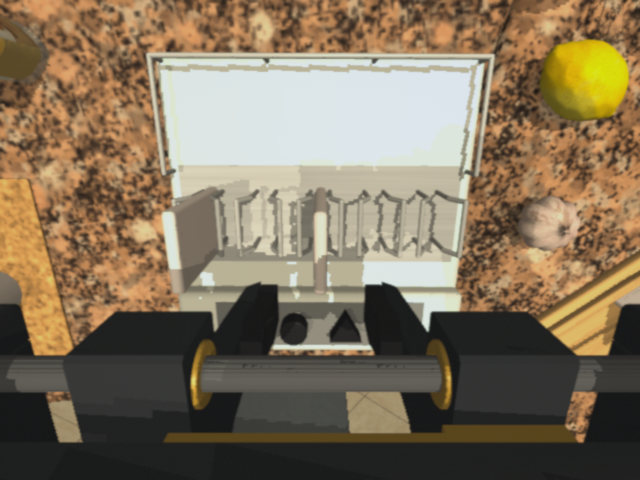

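Plates stand upright in slot 4 (at (190,240)) and slot 2 (at (320,240)). Now the third.

```bash
python3 - <<'E'
from rb import *
gripper_to(0.6); pick('C'); ok=insert(0); print(ok)
if ok: release(0)
arm.movep([0.47,-0.02,0.30],[np.pi,0,DY]); snap('k1',('wrist','side','top'))
s=pickle.load(open('k1_side.pkl','rb'))['image'][150:400,190:430]; cv2.imwrite('pics/k1_sc.png',cv2.resize(s,None,fx=2.4,fy=2.4,interpolation=cv2.INTER_CUBIC))
print(readout.current_time())
E
```

```text
w 0.09607246078199985
w 0.10107608355788328 F [ 0.  -1.9 -2.4] t 66.4667
settle err [ 0.0007 -0.0002  0.0011] [ 3.1411e+00 -2.0000e-03  1.1240e-01]
[(0.155, 0.8, -0.9, 0.3), (0.145, 0.4, -0.6, 0.1), (0.135, 1.3, -1.2, -0.4), (0.125, 0.9, -0.7, -0.0), (0.12, 0.3, -0.5, -0.7), (0.115, 0.4, -0.7, -0.1), (0.11, 0.5, -1.3, -0.1), (0.105, -0.1, -1.1, 0.3), (0.1, 0.7, -0.9, 0.4), (0.0965, 1.3, -1.2, 0.0)]
pos [-0.0008  0.0002 -0.0686] t 71.025
True
rel t 72.2917
73.2
```

View pics/k1_wrist.png

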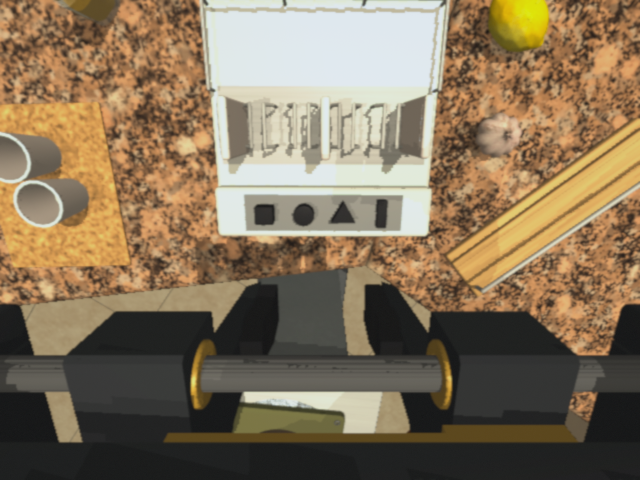

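View pics/k1_sc.png

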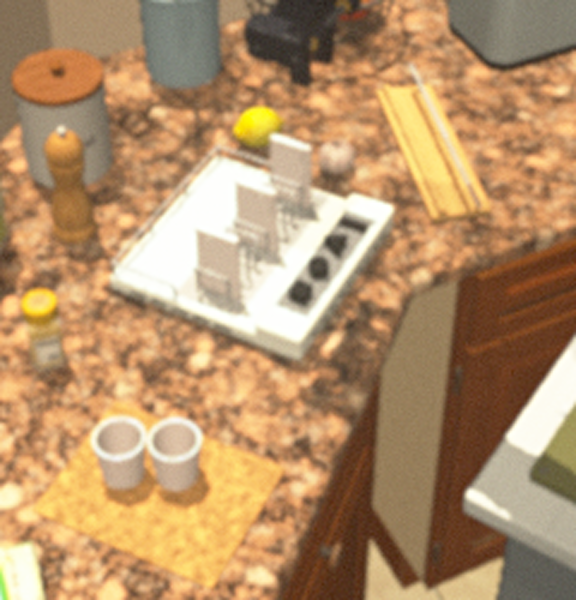

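All three plates stand in slots 0, 2 and 4 and the drainer is empty. I'll check plate heights and keys in an enlarged crop, with expected top corners (z = 0.130) marked.

```bash
python3 - <<'E'
from rb import *
c=pickle.load(open('k1_wrist.pkl','rb')); s=pickle.load(open('k1_side.pkl','rb'))
for q,b,f,n in ((c,(200,80,450,240),3.1,'w'),(s,(255,190,345,285),6,'s')):
    im=cv2.resize(q['image'][b[1]:b[3],b[0]:b[2]],None,fx=f,fy=f,interpolation=cv2.INTER_CUBIC)
    for k in (0,2,4):
        for dx in (-.029,.029):
            X=[*(slot(k)+dx*np.array([cos(DY),sin(DY)])),.130]; p=(proj(q,X,q['pose'])-b[:2]+.5)*f
            cv2.circle(im,tuple(int(v) for v in p),3,(0,0,255),-1)
    cv2.imwrite(f'pics/k1_chk_{n}.png',im)
E
```

```text
(no output)
```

View pics/k1_chk_w.png

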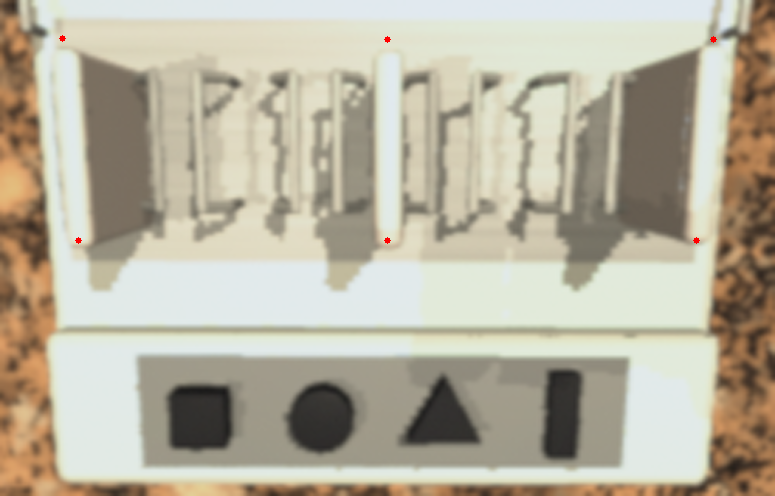

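View pics/k1_chk_s.png

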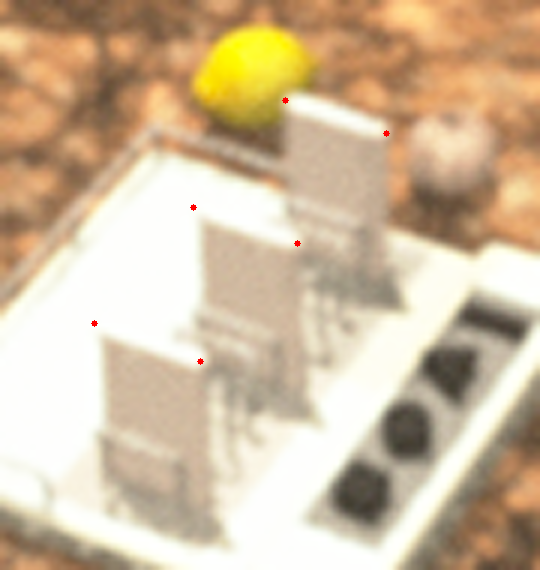

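Plate corners match the expected marks within about 2 mm, so all are fully down, and the stop key is still the only key down. Now I press the round key at (303,215) in k1_wrist, the only circular cap, between the square and the triangle.

```bash
python3 - <<'E'
from rb import *
gripper_to(0.0)
press(0.4443,-0.0035,DY,z0=0.048,zmin=0.018,fmax=14)
arm.movep([0.47,-0.02,0.30],[np.pi,0,DY]); arm.hold(0.3); snap('l1',('wrist','side'))
c=pickle.load(open('l1_wrist.pkl','rb')); b=(200,80,450,240)
cv2.imwrite('pics/l1_k.png',cv2.resize(c['image'][b[1]:b[3],b[0]:b[2]],None,fx=3.1,fy=3.1,interpolation=cv2.INTER_CUBIC))
E
```

```text
[(np.float64(0.0468), np.float64(-0.3)), (np.float64(0.045), np.float64(0.1)), (np.float64(0.0434), np.float64(-0.6)), (np.float64(0.0419), np.float64(0.4)), (np.float64(0.0404), np.float64(-0.3)), (np.float64(0.0389), np.float64(-0.4)), (np.float64(0.0374), np.float64(-0.4)), (np.float64(0.036), np.float64(0.7)), (np.float64(0.0346), np.float64(3.9)), (np.float64(0.033), np.float64(2.5)), (np.float64(0.0314), np.float64(2.4)), (np.float64(0.0299), np.float64(2.4)), (np.float64(0.0285), np.float64(2.5)), (np.float64(0.0269), np.float64(2.5)), (np.float64(0.0255), np.float64(4.0)), (np.float64(0.024), np.float64(3.8)), (np.float64(0.0238), np.float64(22.2))]
t 80.575
```

View pics/l1_k.png

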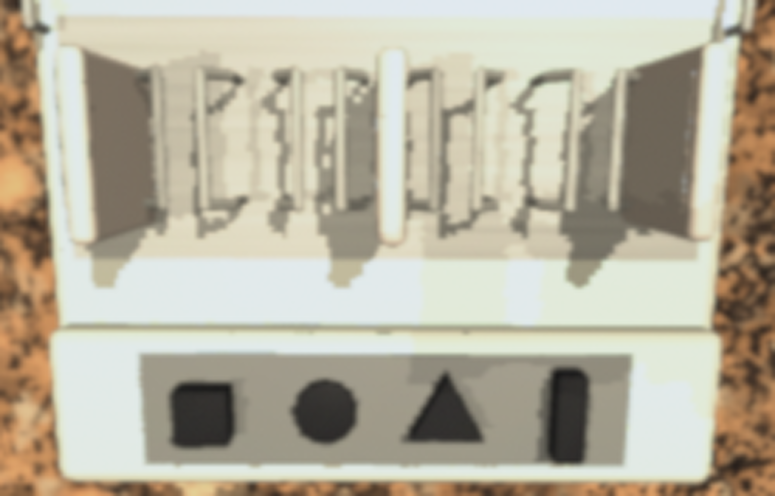

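View pics/l1_side.png

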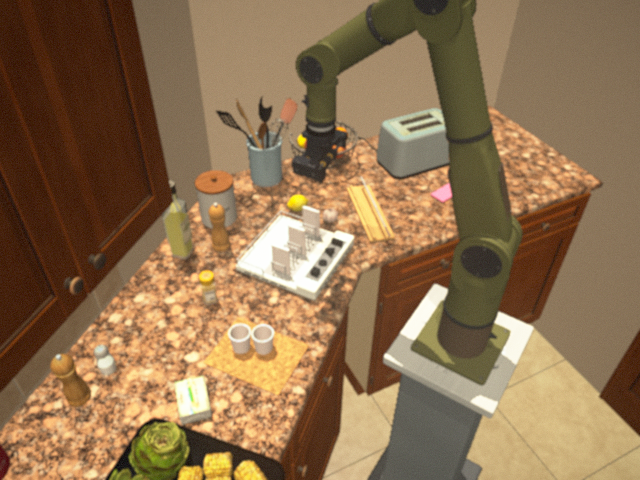

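The round key is down (crop (325,410), no side wall visible). The stop key is up again with its side showing, and the square and triangle are up. Plates and cups are unchanged and the arm is clear, so I'm handing in.

```bash
python3 - <<'E'
from workcell import job, readout
job.close_job(); print(readout.current_time())
E
```

```text
the job is handed in; nothing more can be done
the job is handed in; nothing more can be done
```

I handed the job in at about 81 s of the 184 s allowed. My last pictures show every part done, but the hand-in gives no verdict.

**What I did**
- **Stop key:** I pressed it until it latched, and the square cup key popped up.
- **Cups:** both stand upright on the mat.
- **Plates:** the three plates from the drainer stand in slots 0, 2 and 4. The drainer's fourth place was empty from the start.
- **Round key:** I pressed it last, to its stop at about 22 N.

**What the last checks showed**
- **Keys:** only the round key is down. The other three are up.
- **Plates:** before the round key was pressed, their top corners were within about 2 mm of where they should be. They looked unchanged afterwards.
- **Bystanders:** I did not touch them or the pink plate, and they look unmoved by eye; I did not measure them.

**What disagreed**
- **First stop press:** it met nothing, because the real fingertips end about 27.8 mm short of the reported TCP. Both outside cameras and the contact force agreed on this, and I corrected for it from then on.
- **Second cup:** it was knocked about 4 cm from where I set it. It stayed upright and well inside the mat, close to the first cup, so I left it there.

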